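Queue the amber bottles for weighing, smallest next to the balance

TASK

The four amber bottles on the bench are to be weighed one after another, smallest first. Queue them on the tray in order of size, one standing centred on each of its four round mats: the smallest on the mat nearest the balance (which may stand at either end of the tray) and the largest on the mat farthest from it. They are glass: set each one down before letting go, never drop or tip one over, and leave the white jar standing where it is.

Things in the scene. Friction and masses are not known exactly. Their poses are not given: they have to be found in the camera images.
- bottle_15_mid (a point): Smallest amber bottle (15 ml): round, upright, loose, blank white paper label, black screw cap. 28.5 mm diameter, 68 mm tall. The cap at the top is 20 mm in diameter and 14 mm tall, with rounded shoulders below it. The point is on its axis, half-way up (34 mm above its foot); z is its upright axis. 24 to 50 g.
- bottle_60_mid (a point): Second smallest amber bottle (60 ml), same look. 39 mm diameter, 95 mm tall; cap 22 mm in diameter and 15 mm tall. The point is on its axis, half-way up (47.5 mm above its foot); z is its upright axis. 85 to 170 g.
- bottle_125_mid (a point): Second largest amber bottle (125 ml), same look. 49 mm diameter, 115 mm tall; cap 26 mm in diameter and 16 mm tall. The point is on its axis, half-way up (57.5 mm above its foot); z is its upright axis. 155 to 310 g.
- bottle_250_mid (a point): Largest amber bottle (250 ml), same look. 61 mm diameter, 138 mm tall; cap 30 mm in diameter and 18 mm tall. The point is on its axis, half-way up (69 mm above its foot); z is its upright axis. 280 to 560 g.
- mat_1: Round teal rubber mat, 74 mm in diameter and 2 mm thick, fixed in a long white spill tray (365 x 115 mm, rim 12 mm high, fixed to the bench). It is the mat at the tray's left end as seen from the robot. The origin is the centre of its underside, 3 mm above the bench, so a bottle on it stands 5 mm above the bench. y runs along the row (from mat_4 towards mat_1), x across it away from the robot; the mats are 85 mm apart.
- mat_2: The second mat from the left in the same tray, same size and axes as mat_1.
- mat_3: The third mat from the left in the same tray, same size and axes as mat_1.
- mat_4: The mat at the right end of the same tray, same size and axes as mat_1.
- balance: Laboratory balance, fixed: light grey housing 190 mm wide, 260 mm deep, 79 mm high, with a round steel pan and a display towards the robot. It stands beyond one end of the tray, left or right; a magnetic stirrer with a square white top, 94 mm high (102 mm over the stir bar), stands beyond the other end. The origin is the centre of its underside.
- jar_mid (a point): White plastic jar with a pale screw lid and a green band, 60 mm diameter, 82 mm tall, loose, standing among the bottles; it is to be left where it is. The point is on its axis, half-way up.
Mind the look-alikes: they are no part of the job. Leave any pink or red look-alike of the part that bears bottle_15_mid alone.

How it is judged:
By the outcome, as a careful person would: the job done as asked, in the order asked, and still so for the second after the job is handed in, with the robot touching nothing.
It also fails if it takes over 104 s, if anything falls off the work surface, if the arm or the gripper's body presses on something with over 40 N, if the wrist force passes 120 N, or if a joint passes its speed limit or range.

ROBOT

A 7-joint arm with a two-finger parallel gripper is mounted at the origin on the work surface. World frame = base frame: x ahead of the robot, y to its left, z up, the work surface at z = 0. Lengths are in m, angles in degrees, forces in N, time in s.
With the tool pointing down it reaches from about 0.425 to 0.875 m from the base axis. Payload 4.7 kg.
Tool frame: the origin (TCP) lies at the very end of the fingers, on their centre line; the grasp point (between the pads) lies 19 mm behind it; z points along the fingers, y is the direction in which the jaws open and shut (so a half turn about z gives the same grasp; the last joint's range is limited). The gripper opens to 87 mm and grips with 3 to 60 N. Pads are 19 mm wide; open, the fingers measure 117 mm over their backs; the gripper's body (75 mm by 190 mm) begins 51 mm behind the grasp point.
Start: joints at [68.13, 18.392, -4.016, 83.108, 1.295, 78.541, -3.26], TCP at [0.251, -0.6, 0.223] pointing down, gripper open.
Joint ranges: [-163.93, 163.93], [-17.29, 119.83], [-79.2, 71.16], [3.27, 140.29], [-89.18, 269.18], [5.43, 117.66], [-154.24, 154.24]. Speed limits (degrees/s): [147.25, 147.25, 180, 180, 180, 180, 180].

INTERFACE

Orientations are given as [roll, pitch, yaw] about the fixed x, y, z axes, in that order (R = Rz(yaw) Ry(pitch) Rx(roll)).
In Python, from cell import * gives the robot as it stands.
- The arm moves only by the tool drive_tool, never from a script. Its argument "moves" is text: rows parted by semicolons, each of 5 numbers parted by spaces: the shift along the tool's x, y, z in m, then the turn about the tool's z in degrees, then the gripper's target within -1 to 1 (fully open at 1, half-way at 0, shut at -1). In form: x y z yaw fingers; .... A call has exactly 8 rows; each row is the pose to reach, as a shift and turn from the pose commanded when the call began, along the tool's axes at that moment; what a row does not reach only later rows make up. A row lasts 1/10 s, in which the tool goes at most 50 mm and 8.59 degrees, less where a joint would pass 70% of its speed; a pose out of reach is approached as far as the arm can. A call with a gripper value outside its range is refused whole. The fingers move at their own pace and stop on an object; "grip_force" is the grip in N (left out, the last holds). Time passes only in rows, so rows that repeat a pose let the fingers close, or fill a call up. It gives the time, the measured TCP pose, the force and the opening at its end, in the units of the state.
- get_obs(): the state, without advancing time (a new reading comes with each control period).
- read_camera(name): name is "scene" or "top" or "wrist"; returns (picture, depth): 480x640x3 uint8, red, green, blue; 480x640 float32, m along the optical axis (not along the pixel's ray), 0 where there is no reading.
- calibration(name): a dict with "intrinsics" (3x3 intrinsics, pixels), "k1" (the pictures are not rectified: a ray, as slopes to the right and down, at radius r is drawn at 1 + k1 r^2 times it, then the intrinsics apply), "cam_to_world" (4x4, takes a point from camera to world coordinates); the wrist camera has in their place "T_tool_cam" (4x4, takes a point from camera to tool coordinates, whose origin is the TCP and whose axes are the flange's). Camera axes: x right, y up, looking along -z (the intrinsics and any distortion apply to the point x, -y, -z); pixel columns grow to the right and rows downward; lengths in m; the calibration is good to about 2 mm. A picture is of the moment at which its call begins: read the wrist's pose just before it. calibration takes no time and is no camera call.
- sign_off(): hands the job in, once; it reports no verdict.
Trained networks look in the newest picture that a camera, given by its name, has taken for a name from the list of things; names that differ only in an ending like _2 or _b are one class to them, and where a whole thing is asked for, a point or a joint stands for the part that bears it (a point fixed in the world has none). Each returns a list of dicts, best first, with "conf" (0 to 1); they miss things now and then, are a little off and sometimes report something else, mostly with a low value. They report only what shows in the picture. A call takes as long as a camera call. They do not tell look-alikes from the thing itself.
- search_frame(camera, name): "uv" ([column, row] in pixels, amid what is visible of it).
- pinpoint(camera, name): "uv" ([column, row] in pixels: a listed point, or the origin of a listed thing).
The state is a dict: "time_s": time; "qpos": joint angles; "joint_velocities": joint speeds; "effort": joint torques, N m; "tool_pos": TCP position; "tool_rot": TCP orientation; "force": force on the tool from outside, world axes, zero at the start; "wrist_torque": the same for the moment, N m; "grip_width": finger opening in m.
Only numpy, scipy, OpenCV 4.12 (cv2) and the standard library are available. Lean on these libraries where they do the work, as an engineer would, in place of code of your own. Each camera call takes 0.05 s, during which the arm holds its last target. There are 200 camera calls.

## Working session

There is one attempt and no reset: what is moved stays moved. The work goes in short steps, Python scripts to look and compute and a tool call to move; the robot and the scene stay as the last step left them, time stands still between calls to the robot, and variables do not carry over. Pictures are saved under pics/ and viewed, about 12 in all and at most 16, crops included, and the job is handed in when it is done.

Besides the shell and the picture viewer there is one more tool, called after "Request:" as a command line: name --argument value ..., lists and objects as JSON in quotes. drive_tool: Moves the arm, as the interface text tells. Its arguments: {"type":"object","properties":{"moves":{"type":"string"},"grip_force":{"type":"number"}},"required":["moves"]}

```bash
mkdir -p pics; ls
cat > h.py <<'E'
from cell import *
import numpy as np, cv2
from scipy.spatial.transform import Rotation as R
def snap(cam,fn=None):
    o=get_obs(); im,d=read_camera(cam)
    if fn: cv2.imwrite('pics/'+fn,im[:,:,::-1])
    return o,im,d
def ray(cam,uv,o=None):
    c=calibration(cam);K=np.array(c['intrinsics'])
    p=np.array([(uv[0]-K[0,2])/K[0,0],(uv[1]-K[1,2])/K[1,1]]);s=p.copy()
    for _ in range(20): s=p/(1+c['k1']*(s@s))
    if cam=='wrist':
        T=np.eye(4);T[:3,:3]=R.from_euler('xyz',o['tool_rot'],degrees=True).as_matrix();T[:3,3]=o['tool_pos'];T=T@np.array(c['T_tool_cam'])
    else: T=np.array(c['cam_to_world'])
    return T[:3,3],T[:3,:3]@np.array([s[0],-s[1],-1])
def atz(cam,uv,z,o=None):
    p,d=ray(cam,uv,o); return p+d*(z-p[2])/d[2]
def dep(cam,uv,dm,o=None):
    p,d=ray(cam,uv,o); return p+d*dm[int(uv[1]),int(uv[0])]
E
cat > a.py <<'E'
from h import *
Z={'bottle_15_mid':.034,'bottle_60_mid':.0475,'bottle_125_mid':.0575,'bottle_250_mid':.069,'jar_mid':.041,'mat_1':.003,'mat_2':.003,'mat_3':.003,'mat_4':.003,'balance':0}
o,im,d=snap('top','top1.png');np.save('topd.npy',d)
print(o)
for n,z in Z.items():
    for r in pinpoint('top',n)[:3]: print(n,round(r['conf'],2),np.round(r['uv']),np.round(atz('top',r['uv'],z),3))
snap('scene','scene1.png')
for n,z in Z.items():
    for r in pinpoint('scene',n)[:2]: print('S',n,round(r['conf'],2),np.round(r['uv']),np.round(atz('scene',r['uv'],z),3))
E
python3 a.py
```

```text
pics
{'time_s': 0.0, 'qpos': array([68.1289684 , 18.44008561, -4.01678653, 83.17417142,  1.29538768,
       78.54139879, -3.25621153]), 'joint_velocities': array([-0.03952204, -0.03696862,  0.04604884, -0.10341768,  0.05499012,
        0.02090841, -0.01185689]), 'effort': array([ 3.55221414e-05, -4.91278875e+01, -4.03852919e-01, -3.12528098e+01,
       -6.38312730e-02,  4.37935092e-02,  1.87374853e-04]), 'tool_pos': array([ 0.25036795, -0.59924706,  0.22145647]), 'tool_rot': array([-1.79889614e+02,  5.72029202e-03,  2.26858275e+01]), 'force': array([-0.20834127,  0.5933035 ,  0.40954895]), 'wrist_torque': array([0.01431884, 0.01602081, 0.01082836]), 'grip_width': 0.08671656765089926}
bottle_15_mid 0.73 [279. 315.] [0.409 0.12  0.034]
bottle_15_mid 0.57 [249. 301.] [0.438 0.182 0.034]
bottle_15_mid 0.57 [274. 277.] [0.487 0.131 0.034]
bottle_60_mid 0.83 [469. 318.] [ 0.392 -0.264  0.048]
bottle_125_mid 0.74 [203. 327.] [0.386 0.272 0.058]
bottle_250_mid 0.95 [326. 287.] [0.461 0.021 0.069]
jar_mid 0.94 [400. 290.] [ 0.452 -0.13   0.041]
mat_1 0.79 [288. 204.] [0.651 0.102 0.003]
mat_1
[... 688 characters left out ...]
72  0.047]
S bottle_60_mid 0.54 [343. 234.] [ 0.44  -0.001  0.047]
S bottle_125_mid 0.71 [470. 297.] [0.39  0.283 0.057]
S bottle_125_mid 0.34 [238. 265.] [ 0.67  -0.008  0.057]
S bottle_250_mid 0.92 [342. 236.] [0.467 0.029 0.069]
S jar_mid 0.94 [302. 214.] [ 0.461 -0.119  0.041]
S mat_1 0.82 [242. 265.] [ 0.632 -0.072  0.003]
S mat_1 0.77 [259. 288.] [0.639 0.008 0.003]
S mat_2 0.82 [242. 265.] [ 0.632 -0.072  0.003]
S mat_2 0.77 [259. 288.] [0.639 0.008 0.003]
S mat_3 0.82 [242. 265.] [ 0.632 -0.072  0.003]
S mat_3 0.77 [259. 288.] [0.639 0.008 0.003]
S mat_4 0.82 [242. 265.] [ 0.632 -0.072  0.003]
S mat_4 0.77 [259. 288.] [0.639 0.008 0.003]
S balance 0.69 [339. 453.] [0.723 0.369 0.   ]
```

View pics/top1.png

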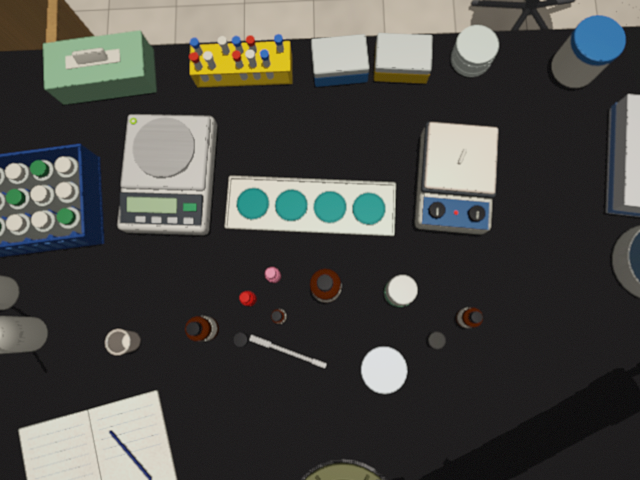

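View pics/scene1.png

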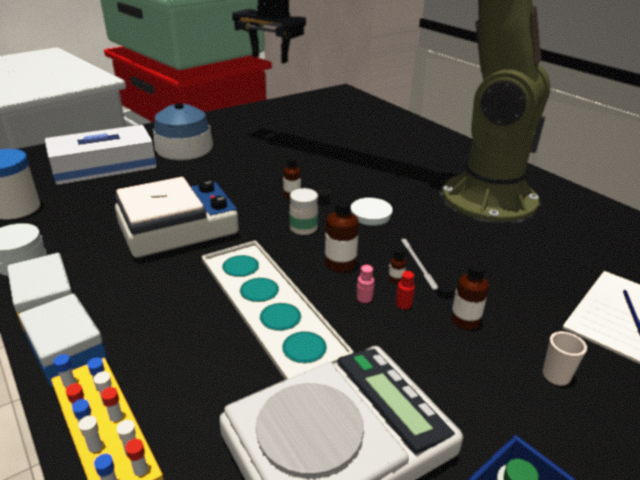

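The balance is at the left end of the tray (top px 168,175), so the 15 ml goes on mat_1, 60 on mat_2, 125 on mat_3 and 250 on mat_4. Things that could be taken for the 15 ml bottle, in top-camera pixels:
- amber, small: (279,315), which I choose
- pink: (273,275), look-alike
- red: (247,298), look-alike
- loose dark lids: (240,340) and (437,340)

Next I refine the bottle positions with depth and make the close crop.

```bash
cat > b.py <<'E'
from h import *
im=cv2.imread('pics/top1.png');d=np.load('topd.npy')
hsv=cv2.cvtColor(im,cv2.COLOR_BGR2HSV)
m=cv2.inRange(hsv,(78,100,60),(98,255,255))
n,l,st,c=cv2.connectedComponentsWithStats(m)
for i in range(1,n):
    if st[i,4]>300: print('mat',st[i],c[i],np.round(atz('top',c[i],.005),4))
for nm,(x,y),h,D in [('15',(.409,.122),.068,.02),('60',(.39,-.268),.095,.022),('125',(.388,.278),.115,.026),('250',(.464,.025),.138,.03),('jar',(.456,-.125),.082,.06)]:
    P=[]
    for v in range(250,360):
        for u in range(170,500):
            if d[v,u]>0:
                p=dep('top',(u,v),d)
                if np.hypot(p[0]-x,p[1]-y)<.05 and abs(p[2]-h)<.007: P.append([*p,u,v])
    P=np.array(P);
    if len(P): print(nm,len(P),P.mean(0).round(4),((P.max(0)+P.min(0))/2).round(4))
def crop(a,u,v,w,hh,s): return cv2.resize(a[v-hh:v+hh,u-w:u+w],None,fx=s,fy=s,interpolation=cv2.INTER_CUBIC)
cv2.imwrite('pics/crop1.png',np.vstack([crop(im,270,300,65,45,5), crop(cv2.imread('pics/scene1.png'),390,280,65,15,5)]))
E
python3 b.py
```

```text
mat [237 189  31  30 743] [252.32166891 203.19919246] [0.6535 0.18   0.005 ]
mat [276 190  31  31 752] [290.84973404 204.79787234] [0.6474 0.0952 0.005 ]
mat [314 192  32  30 760] [329.50526316 206.49342105] [0.641  0.0107 0.005 ]
mat [353 193  32  31 775] [368.39741935 208.21806452] [ 0.6347 -0.0738  0.005 ]Traceback (most recent call last):
  File "b.py", line 13, in <module>
    p=dep('top',(u,v),d)
  File "h.py", line 19, in dep
    p,d=ray(cam,uv,o); return p+d*dm[int(uv[1]),int(uv[0])]
        ~~~^^^^^^^^^^
  File "h.py", line 9, in ray
    c=calibration(cam);K=np.array(c['intrinsics'])
ValueError: time passes only in moves, steps and waits
```

```bash
sed -i 's/^def ray/import functools\n_cal=calibration\ncalibration=functools.lru_cache(None)(lambda n:_cal(n))\ndef ray/' h.py; python3 b.py
```

```text
mat [237 189  31  30 743] [252.32166891 203.19919246] [0.6535 0.18   0.005 ]
mat [276 190  31  31 752] [290.84973404 204.79787234] [0.6474 0.0952 0.005 ]
mat [314 192  32  30 760] [329.50526316 206.49342105] [0.641  0.0107 0.005 ]
mat [353 193  32  31 775] [368.39741935 208.21806452] [ 0.6347 -0.0738  0.005 ]
15 76 [4.057000e-01 1.215000e-01 6.670000e-02 2.762237e+02 3.158289e+02] [4.063e-01 1.212e-01 6.620e-02 2.765e+02 3.155e+02]
60 108 [ 3.939000e-01 -2.666000e-01  9.390000e-02  4.765648e+02  3.170926e+02] [ 3.941e-01 -2.672e-01  9.380e-02  4.765e+02  3.170e+02]
125 150 [3.834000e-01 2.764000e-01 1.137000e-01 1.924200e+02 3.287667e+02] [3.839e-01 2.769e-01 1.134e-01 1.925e+02 3.285e+02]
250 201 [4.638000e-01 2.210000e-02 1.369000e-01 3.245124e+02 2.823582e+02] [4.637e-01 2.210e-02 1.366e-01 3.245e+02 2.825e+02]
jar 652 [ 4.508000e-01 -1.290000e-01  8.080000e-02  4.022454e+02  2.896595e+02] [ 4.504e-01 -1.289e-01  8.020e-02  4.020e+02  2.900e+02]
```

View pics/crop1.png

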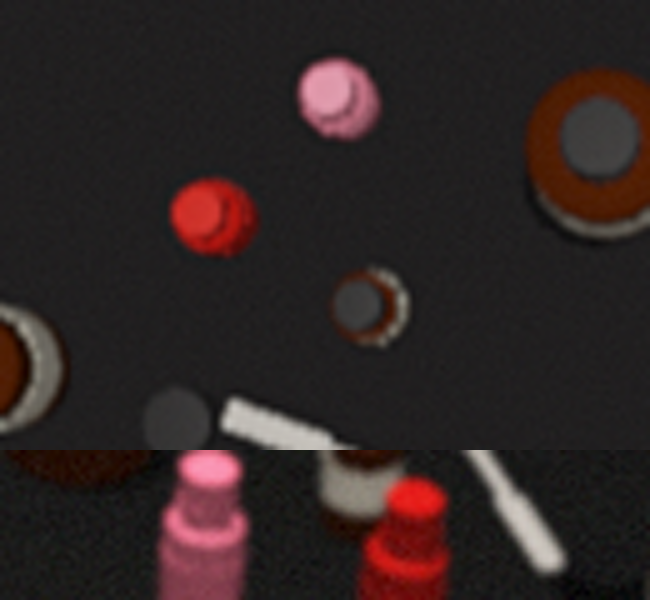

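The crop confirms it: the amber bottle with the white label and black cap is the 15 ml. The pink and red ones are look-alikes. I start moving, swinging in while turning the jaws along world x.

Request:
drive_tool --moves "0.3085 -0.1962 0 -67.3 1;0.3085 -0.1962 0 -67.3 1;0.3085 -0.1962 0 -67.3 1;0.3085 -0.1962 0 -67.3 1;0.3085 -0.1962 0 -67.3 1;0.3085 -0.1962 0 -67.3 1;0.3085 -0.1962 0 -67.3 1;0.3085 -0.1962 0 -67.3 1" --grip_force 20

```text
time_s: 1.9
tool_pos: [0.4634, -0.2933, 0.2232]
tool_rot: [179.9, -0.1, 90.8]
force: [0.2, 0.3, 0.2]
grip_width: 0.0871
```

Request:
drive_tool --moves "0.395 -0.045 0 0 1;0.395 -0.045 0 0 1;0.395 -0.045 0 0 1;0.395 -0.045 0 0 1;0.395 -0.045 0 0 1;0.395 -0.045 0 0 1;0.395 -0.045 0 0 1;0.395 -0.045 0 0 1"

```text
time_s: 2.7
tool_pos: [0.4142, 0.0974, 0.2228]
tool_rot: [179.9, 0.1, 90.0]
force: [1.6, -0.5, -0.3]
grip_width: 0.0873
```

```bash
cat > w.py <<'E'
import sys
from h import *
nm,z,fn=sys.argv[1],float(sys.argv[2]),sys.argv[3]
o,im,d=snap('wrist',fn); np.save('wd.npy',d)
print(o['tool_pos'].round(4),o['tool_rot'].round(2))
# cap-top centroid(s) from depth
v,u=np.mgrid[0:480:2,0:640:2]; P=[]
for a,b in zip(u.ravel(),v.ravel()):
    if d[b,a]>0:
        p=dep('wrist',(a,b),d,o)
        if abs(p[2]-z)<.006: P.append([*p,a,b])
P=np.array(P)
if len(P):
    m=np.zeros((480,640),np.uint8); m[P[:,4].astype(int),P[:,3].astype(int)]=1
    n,l,st,c=cv2.connectedComponentsWithStats(cv2.dilate(m,np.ones((3,3))))
    for i in range(1,n):
        if st[i,4]>150: print(st[i], c[i].round(1), atz('wrist',c[i]-.0,z,o).round(4))
E
python3 w.py x .068 w1.png; python3 -c "
from h import *
print(calibration('wrist')['T_tool_cam'])"
```

```text
[0.4142 0.0974 0.2228] [1.7992e+02 6.0000e-02 9.0000e+01]
[591   0  43   6 204] [613.9   2.1] [0.6453 0.2771 0.068 ]
[255   7  57  35 327] [287.8  31.3] [0.3897 0.2591 0.068 ]
[341 115  23  23 452] [352.1 125.9] [0.444  0.1872 0.068 ]
[391 175  23  23 441] [401.8 185.9] [0.4915 0.1348 0.068 ]
[299 187  21  23 399] [309.2 198.5] [0.406  0.1232 0.068 ]
[337 265  55  29 395] [360.9 273.9] [0.4572 0.047  0.068 ]
[[ 7.67107826e-04  9.54023004e-01  2.99732413e-01  8.29347139e-02]
 [ 9.99998728e-01 -3.12784691e-04 -1.56373832e-03 -5.14125162e-04]
 [-1.39809062e-03  2.99733231e-01 -9.54022031e-01 -1.62451353e-01]
 [ 0.00000000e+00  0.00000000e+00  0.00000000e+00  1.00000000e+00]]
```

View pics/w1.png

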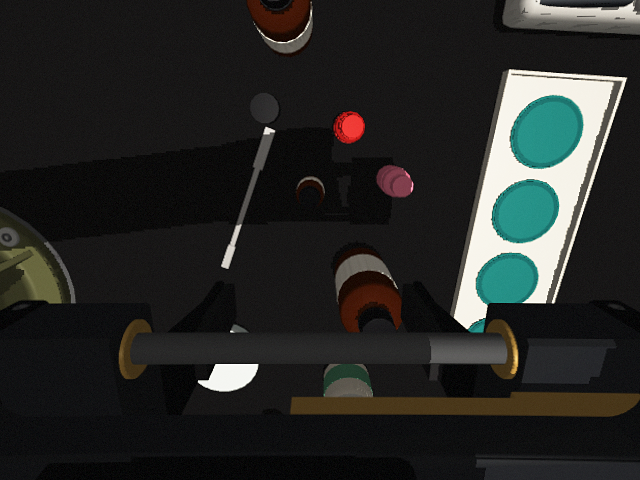

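Request:
drive_tool --moves "0.025 -0.008 0 0 0.6;0.025 -0.008 0.02 0 0.6;0.025 -0.008 0.06 0 0.6;0.025 -0.008 0.10 0 0.6;0.025 -0.008 0.14 0 0.6;0.025 -0.008 0.17 0 0.6;0.025 -0.008 0.19 0 0.6;0.025 -0.008 0.207 0 0.6"

```text
time_s: 3.55
tool_pos: [0.4062, 0.1199, 0.0142]
tool_rot: [-179.9, -0.0, 90.0]
force: [0.5, 0.6, 0.2]
grip_width: 0.0695
```

Request:
drive_tool --moves "0 0 0 0 0.6;0 0 0 0 0;0 0 0 0 -1;0 0 0 0 -1;0 0 0 0 -1;0 0 0 0 -1;0 0 0 0 -1;0 0 0 0 -1"

```text
time_s: 4.35
tool_pos: [0.4068, 0.1201, 0.0157]
tool_rot: [180.0, 0.0, 90.0]
force: [0.6, -0.6, 1.7]
grip_width: 0.0279
```

Request:
drive_tool --moves "0 0 -0.03 0 -1;0 0 -0.07 0 -1;0 0 -0.11 0 -1;0.008 0.035 -0.12 0 -1;0.018 0.075 -0.12 0 -1;0.028 0.12 -0.12 0 -1;0.038 0.165 -0.12 0 -1;0.048 0.205 -0.12 0 -1"

```text
time_s: 5.15
tool_pos: [0.6139, 0.1676, 0.1343]
tool_rot: [-179.9, 0.0, 89.9]
force: [0.2, 0.5, 1.4]
grip_width: 0.0277
```

Request:
drive_tool --moves "0.005 0.022 0 0 -1;0.0075 0.034 0 0 -1;0.0095 0.042 0 0 -1;0.0095 0.042 0 0 -1;0.0095 0.042 0 0 -1;0.0095 0.042 0 0 -1;0.0095 0.042 0 0 -1;0.0095 0.042 0 0 -1"

```text
time_s: 5.95
tool_pos: [0.6535, 0.1773, 0.1358]
tool_rot: [180.0, 0.0, 90.0]
force: [0.4, -0.7, 0.2]
grip_width: 0.0276
```

```bash
cat > m.py <<'E'
import sys
from h import *
cam,fn=sys.argv[1],sys.argv[2]
o,im,d=snap(cam,fn)
print(o['time_s'],o['tool_pos'].round(4),o['tool_rot'].round(2),o['grip_width'],o['force'].round(1))
m=cv2.inRange(cv2.cvtColor(im,cv2.COLOR_RGB2HSV),(78,100,60),(98,255,255))
n,l,st,c=cv2.connectedComponentsWithStats(m)
for i in range(1,n):
    if st[i,4]>300:
        ct=max(cv2.findContours((l==i).astype(np.uint8),cv2.RETR_EXTERNAL,cv2.CHAIN_APPROX_NONE)[0],key=len)[:,0]
        W=np.array([atz(cam,p,.005,o)[:2] for p in ct]).astype(np.float32)
        hull=cv2.convexHull(W)
        print(st[i],c[i].round(),np.round(cv2.minEnclosingCircle(W),4) if 0 else [np.round(q,4) for q in cv2.minEnclosingCircle(W)])
E
python3 m.py wrist w2.png
```

```text
5.95 [0.6535 0.1773 0.1358] [1.7998e+02 3.0000e-02 8.9970e+01] 0.02762684322515067 [ 0.4 -0.7  0.2]
[ 285  195   68   70 3475] [318. 229.] [array([0.6538, 0.1774]), np.float64(0.0334)]
[ 271  364   71   33 1541] [305. 385.] [array([0.641 , 0.0124]), np.float64(0.0365)]
```

View pics/w2.png

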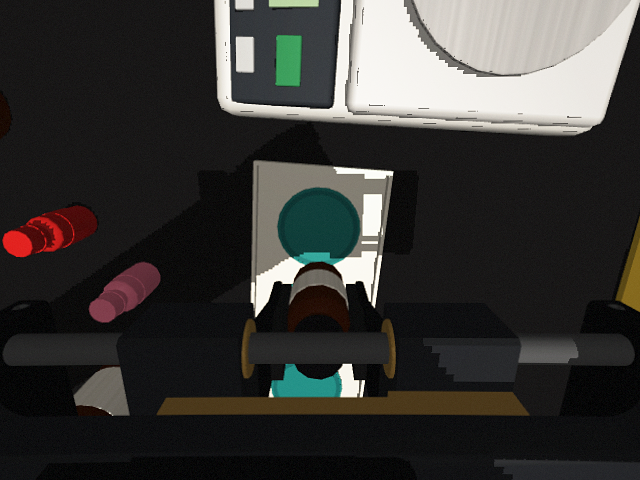

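Run:
```python
from h import *
o=get_obs()
im=cv2.imread('pics/w2.png');h=cv2.cvtColor(im,cv2.COLOR_BGR2HSV)
m=cv2.inRange(h,(75,70,25),(102,255,255)); m=cv2.morphologyEx(m,cv2.MORPH_OPEN,np.ones((3,3)))
n,l,st,c=cv2.connectedComponentsWithStats(m)
from scipy.optimize import least_squares
for i in range(1,n):
    if st[i,4]>800:
        ct=max(cv2.findContours((l==i).astype(np.uint8),0,1)[0],key=len)[:,0]
        W=np.array([atz('wrist',p,.005,o)[:2] for p in ct])
        f=least_squares(lambda q:np.hypot(*(W-q).T)-.037,W.mean(0),loss='soft_l1',f_scale=.001)
        print(st[i],f.x.round(4),np.percentile(abs(f.fun),[50,90]).round(4))
```

```text
[ 278  188   82   77 5037] [0.6538 0.1811] [0.0011 0.0019]
[ 271  364   71   33 1559] [ 0.6394 -0.0071] [0.0066 0.0247]
```

Request:
drive_tool --moves "0.001 0 0.03 0 -1;0.001 0 0.06 0 -1;0.001 0 0.085 0 -1;0.001 0 0.10 0 -1;0.001 0 0.107 0 -1;0.001 0 0.111 0 -1;0.001 0 0.114 0 -1;0.001 0 0.1155 0 -1"

```text
time_s: 6.8
tool_pos: [0.6544, 0.1789, 0.0209]
tool_rot: [179.9, -0.0, 90.0]
force: [-0.4, -0.2, -0.6]
grip_width: 0.0279
```

Request:
drive_tool --moves "0 0 0 0 -1;0 0 0 0 -1;0 0 0.0005 0 -1;0 0 0.0005 0 -0.5;0 0 0.0005 0 0;0 0 0.0005 0 0.2;0 0 0.0005 0 0.3;0 0 0.0005 0 0.3"

```text
time_s: 7.6
tool_pos: [0.6536, 0.1784, 0.0191]
tool_rot: [-180.0, 0.0, 90.0]
force: [0.2, 1.0, -0.5]
grip_width: 0.0515
```

Request:
drive_tool --moves "0 0 -0.03 0 0.3;0 0 -0.08 0 0.6;0 0 -0.13 0 1;0 0 -0.18 0 1;-0.02 -0.01 -0.205 0 1;-0.06 -0.032 -0.205 0 1;-0.10 -0.054 -0.205 0 1;-0.145 -0.078 -0.205 0 1"

```text
time_s: 8.4
tool_pos: [0.5753, 0.034, 0.2244]
tool_rot: [180.0, -0.0, 90.1]
force: [0.7, -0.2, 0.4]
grip_width: 0.0866
```

Request:
drive_tool --moves "-0.04 -0.021 0 0 1;-0.08 -0.043 0 0 1;-0.12 -0.065 0 0 1;-0.16 -0.086 0 0 1;-0.20 -0.108 0 0 1;-0.24 -0.13 0 0 1;-0.28 -0.151 0 0 1;-0.32 -0.173 0 0 1"

```text
time_s: 9.2
tool_pos: [0.4019, -0.2868, 0.2248]
tool_rot: [180.0, 0.1, 90.0]
force: [-0.1, 0.1, 0.1]
grip_width: 0.087
```

```bash
python3 w.py x .095 w3.png
```

```text
[ 0.4019 -0.2868  0.2248] [1.7999e+02 7.0000e-02 8.9990e+01]
[ 575  103   65  171 6271] [616.8 209.8] [ 0.6579 -0.2667  0.095 ]
[297 197  25  25 526] [309. 209.] [ 0.3939 -0.2657  0.095 ]
```

Request:
drive_tool --moves "0.021 -0.008 0 0 1;0.021 -0.008 0.02 0 1;0.021 -0.008 0.06 0 1;0.021 -0.008 0.10 0 0.8;0.021 -0.008 0.14 0 0.8;0.021 -0.008 0.165 0 0.8;0.021 -0.008 0.18 0 0.8;0.021 -0.008 0.1885 0 0.8"

```text
time_s: 10.05
tool_pos: [0.3944, -0.2633, 0.0345]
tool_rot: [-179.9, -0.1, 90.0]
force: [0.2, 0.6, 0.3]
grip_width: 0.078
```

Request:
drive_tool --moves "0 0 0 0 0.6;0 0 0 0 0;0 0 0 0 -1;0 0 0 0 -1;0 0 0 0 -1;0 0 0 0 -1;0 0 0 0 -1;0 0 0 0 -1"

```text
time_s: 10.85
tool_pos: [0.3951, -0.2646, 0.0363]
tool_rot: [180.0, 0.0, 90.0]
force: [-0.5, -0.2, 3.5]
grip_width: 0.0385
```

Request:
drive_tool --moves "0 0 -0.03 0 -1;0 0 -0.07 0 -1;0 0 -0.11 0 -1;0.01 0.007 -0.14 0 -1;0.04 0.028 -0.15 0 -1;0.075 0.052 -0.15 0 -1;0.11 0.077 -0.15 0 -1;0.145 0.101 -0.15 0 -1"

```text
time_s: 11.65
tool_pos: [0.4968, -0.1182, 0.1861]
tool_rot: [180.0, 0.0, 89.9]
force: [0.2, -0.3, -1.8]
grip_width: 0.0382
```

Request:
drive_tool --moves "0.035 0.0245 0 0 -1;0.07 0.049 0 0 -1;0.105 0.0735 0 0 -1;0.14 0.098 0 0 -1;0.175 0.1225 0 0 -1;0.20 0.14 0 0 -1;0.2165 0.1515 0 0 -1;0.2165 0.1515 0 0 -1"

```text
time_s: 12.45
tool_pos: [0.6477, 0.1012, 0.1851]
tool_rot: [-179.9, -0.2, 90.3]
force: [-0.4, 0.2, -1.7]
grip_width: 0.0383
```

```bash
python3 m.py wrist w4.png
```

```text
12.45 [0.6477 0.1012 0.1851] [-179.93   -0.19   90.26] 0.03833938048898721 [-0.4  0.2 -1.7]
[ 287   98   76   80 3776] [325. 137.] [array([0.6536, 0.1809]), np.float64(0.0365)]
[ 283  190   70   64 3533] [318. 221.] [array([0.6473, 0.0963]), np.float64(0.0363)]
```

View pics/w4.png

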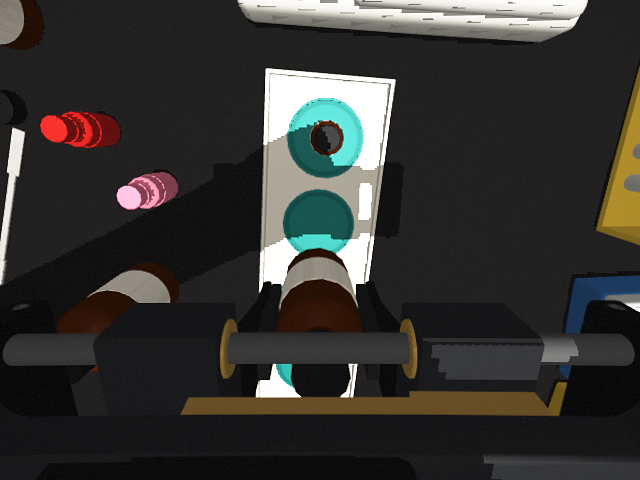

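The 15 ml bottle stands centred on mat_1 (px 326,138). Mat_2 is at (318,221), below the held 60 ml bottle.

Request:
drive_tool --moves "0 0 0.02 0 -1;0 0 0.05 0 -1;0 0 0.08 0 -1;0 0 0.105 0 -1;0 0 0.12 0 -1;0 0 0.125 0 -1;0 0 0.125 0 -1;0 0 0.125 0 -1"

```text
time_s: 13.3
tool_pos: [0.6486, 0.097, 0.0624]
tool_rot: [179.9, -0.0, 90.0]
force: [-1.3, 0.5, -0.5]
grip_width: 0.0385
```

Request:
drive_tool --moves "0 -0.0005 0.010 0 -1;0 -0.0005 0.016 0 -1;0 -0.0005 0.019 0 -1;0 -0.0005 0.0205 0 -1;0 -0.0005 0.0205 0 -1;0 -0.0005 0.0205 0 -0.3;0 -0.0005 0.0205 0 0.2;0 -0.0005 0.0205 0 0.5"

```text
time_s: 14.1
tool_pos: [0.6475, 0.0971, 0.0406]
tool_rot: [180.0, -0.0, 90.0]
force: [0.2, -0.2, 0.1]
grip_width: 0.0476
```

Request:
drive_tool --moves "0 0 0 0 0.5;0 0 -0.01 0 0.5;0 0 -0.04 0 0.5;0 0 -0.08 0 0.7;0 0 -0.12 0 1;0 0 -0.16 0 1;0 -0.02 -0.20 0 1;0.02 -0.05 -0.20 0 1"

```text
time_s: 14.9
tool_pos: [0.6012, 0.1155, 0.2469]
tool_rot: [179.4, -0.1, 89.7]
force: [0.9, 0.9, 0.9]
grip_width: 0.0861
```

Request:
drive_tool --moves "0.023 -0.034 0 0 1;0.046 -0.068 0 0 1;0.069 -0.103 0 0 1;0.092 -0.137 0 0 1;0.115 -0.171 0 0 1;0.13 -0.194 0 0 1;0.138 -0.206 0 0 1;0.138 -0.206 0 0 1"

```text
time_s: 15.7
tool_pos: [0.3896, 0.257, 0.2411]
tool_rot: [179.9, 0.1, 90.2]
force: [0.2, 0.4, -0.2]
grip_width: 0.0868
```

```bash
python3 w.py x .115 w5.png
```

```text
[0.3896 0.257  0.2411] [1.7986e+02 1.5000e-01 9.0220e+01]
[297 195  31  31 777] [311.9 210. ] [0.3843 0.2779 0.115 ]
```

Request:
drive_tool --moves "0.0225 -0.0075 0 0 1;0.0225 -0.0075 0.02 0 1;0.0225 -0.0075 0.06 0 1;0.0225 -0.0075 0.10 0 1;0.0225 -0.0075 0.14 0 1;0.0225 -0.0075 0.165 0 1;0.0225 -0.0075 0.18 0 1;0.0225 -0.0075 0.188 0 1"

```text
time_s: 16.55
tool_pos: [0.3837, 0.2767, 0.0506]
tool_rot: [-179.8, -0.0, 89.9]
force: [-0.0, 0.1, 0.1]
grip_width: 0.087
```

Request:
drive_tool --moves "0 0 0 0 0.6;0 0 0 0 0;0 0 0 0 -1;0 0 0 0 -1;0 0 0 0 -1;0 0 0 0 -1;0 0 0 0 -1;0 0 0 0 -1" --grip_force 30

```text
time_s: 17.35
tool_pos: [0.3841, 0.2776, 0.0529]
tool_rot: [180.0, 0.0, 90.0]
force: [-0.4, -1.2, 5.0]
grip_width: 0.0481
```

Request:
drive_tool --moves "0 0 -0.025 0 -1;0 0 -0.06 0 -1;0 0 -0.10 0 -1;-0.008 0.008 -0.135 0 -1;-0.03 0.029 -0.15 0 -1;-0.055 0.053 -0.15 0 -1;-0.08 0.077 -0.15 0 -1;-0.105 0.101 -0.15 0 -1"

```text
time_s: 18.15
tool_pos: [0.4853, 0.1712, 0.2021]
tool_rot: [-180.0, 0.1, 90.0]
force: [-0.3, 0.7, -1.4]
grip_width: 0.048
```

Request:
drive_tool --moves "-0.025 0.024 0 0 -1;-0.05 0.048 0 0 -1;-0.075 0.0725 0 0 -1;-0.10 0.097 0 0 -1;-0.125 0.121 0 0 -1;-0.145 0.1405 0 0 -1;-0.157 0.152 0 0 -1;-0.161 0.156 0 0 -1"

```text
time_s: 18.95
tool_pos: [0.6411, 0.0098, 0.2014]
tool_rot: [-179.9, -0.0, 89.8]
force: [0.2, -0.3, -2.3]
grip_width: 0.0481
```

Request:
drive_tool --moves "0 0 0 0 -1;0 0 0.02 0 -1;0 0 0.05 0 -1;0 0 0.08 0 -1;0 0 0.105 0 -1;0 0 0.12 0 -1;0 0 0.125 0 -1;0 0 0.125 0 -1"

```text
time_s: 19.75
tool_pos: [0.6404, 0.0123, 0.0778]
tool_rot: [-180.0, -0.0, 90.0]
force: [0.4, -0.2, 0.0]
grip_width: 0.0482
```

```bash
python3 m.py wrist w6.png
```

```text
19.75 [0.6404 0.0123 0.0778] [-1.7999e+02 -1.0000e-02  9.0040e+01] 0.048203291116538954 [ 0.4 -0.2  0. ]
[ 282    0  119   51 4346] [341.  21.] [array([0.6534, 0.1689]), np.float64(0.0346)]
[ 273   71  112  116 3657] [335. 114.] [array([0.6471, 0.096 ]), np.float64(0.0367)]
```

View pics/w6.png

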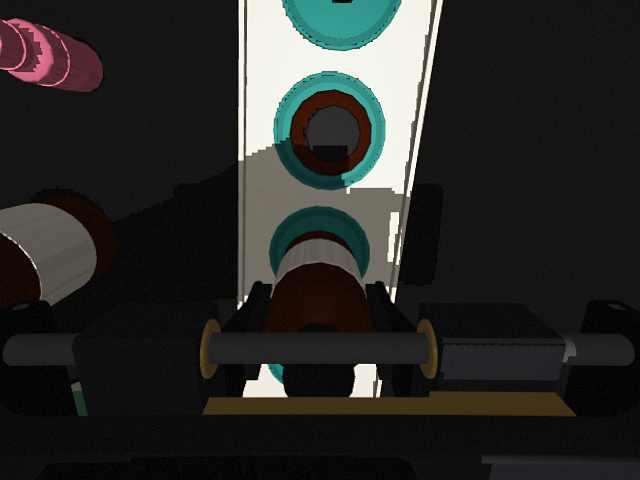

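The 60 ml bottle stands centred on mat_2 (px 330,130). The 125 ml bottle is over mat_3, so I lower it now.

Request:
drive_tool --moves "0 0 0.010 0 -1;0 0 0.016 0 -1;0 0 0.019 0 -1;0 0 0.0203 0 -1;0 0 0.0203 0 -1;0 0 0.0203 0 -0.3;0 0 0.0203 0 0.3;0 0 0.0203 0 0.7"

```text
time_s: 20.6
tool_pos: [0.6412, 0.0116, 0.0573]
tool_rot: [179.9, -0.0, 90.0]
force: [0.3, 0.8, -0.3]
grip_width: 0.0575
```

Request:
drive_tool --moves "0 0 0 0 0.7;0 0 -0.01 0 0.7;0 0 -0.04 0 0.7;0 0 -0.08 0 0.7;0 0 -0.12 0 1;0 0 -0.16 0 1;0 -0.02 -0.20 0 1;-0.003 -0.05 -0.21 0 1"

```text
time_s: 21.4
tool_pos: [0.5931, 0.0105, 0.2726]
tool_rot: [179.5, -0.1, 90.1]
force: [-0.4, -0.7, 1.3]
grip_width: 0.0858
```

Request:
drive_tool --moves "-0.004 -0.04 0 0 1;-0.009 -0.08 0 0 1;-0.0135 -0.115 0 0 1;-0.0135 -0.121 0 0 1;-0.0135 -0.121 0 0 1;-0.0135 -0.121 0 0 1;-0.0135 -0.121 0 0 1;-0.0135 -0.121 0 0 1"

```text
time_s: 22.2
tool_pos: [0.4704, -0.0042, 0.267]
tool_rot: [-180.0, -0.2, 90.1]
force: [-0.1, -0.2, 0.4]
grip_width: 0.0866
```

```bash
python3 w.py x .138 w7.png
```

```text
[ 0.4704 -0.0042  0.267 ] [-179.98   -0.2    90.09]
[293 185  37  35 997] [311.3 202.4] [0.4643 0.0234 0.138 ]
```

Request:
drive_tool --moves "0.028 -0.006 0 0 1;0.028 -0.006 0.02 0 1;0.028 -0.006 0.05 0 1;0.028 -0.006 0.09 0 1;0.028 -0.006 0.13 0 1;0.028 -0.006 0.165 0 1;0.028 -0.006 0.183 0 1;0.028 -0.006 0.1925 0 1"

```text
time_s: 23.05
tool_pos: [0.4625, 0.0242, 0.0725]
tool_rot: [-179.8, -0.2, 90.1]
force: [-0.5, -0.7, 0.2]
grip_width: 0.087
```

Request:
drive_tool --moves "0 0 0 0 0.7;0 0 0 0 0;0 0 0 0 -1;0 0 0 0 -1;0 0 0 0 -1;0 0 0 0 -1;0 0 0 0 -1;0 0 0 0 -1" --grip_force 40

```text
time_s: 23.85
tool_pos: [0.4644, 0.0228, 0.0757]
tool_rot: [179.9, 0.1, 90.0]
force: [-1.1, 0.2, 6.5]
grip_width: 0.0601
```

Request:
drive_tool --moves "0 0 -0.015 0 -1;0 0 -0.04 0 -1;0 0 -0.07 0 -1;0 0 -0.10 0 -1;0 0 -0.125 0 -1;-0.007 0.0125 -0.14 0 -1;-0.018 0.032 -0.14 0 -1;-0.03 0.0535 -0.14 0 -1"

```text
time_s: 24.65
tool_pos: [0.5177, -0.0081, 0.2151]
tool_rot: [179.9, 0.2, 89.9]
force: [-0.9, 0.0, -1.9]
grip_width: 0.0603
```

Request:
drive_tool --moves "-0.012 0.0215 0 0 -1;-0.024 0.043 0 0 -1;-0.036 0.064 0 0 -1;-0.048 0.0855 0 0 -1;-0.057 0.1015 0 0 -1;-0.063 0.112 0 0 -1;-0.066 0.1175 0 0 -1;-0.066 0.1175 0 0 -1"

```text
time_s: 25.45
tool_pos: [0.6346, -0.0732, 0.2143]
tool_rot: [-180.0, -0.0, 90.0]
force: [0.7, 0.1, -3.4]
grip_width: 0.06
```

Request:
drive_tool --moves "0 0 0 0 -1;0 0 0.015 0 -1;0 0 0.04 0 -1;0 0 0.07 0 -1;0 0 0.095 0 -1;0 0 0.11 0 -1;0 0 0.115 0 -1;0 0 0.115 0 -1"

```text
time_s: 26.25
tool_pos: [0.6343, -0.0729, 0.0994]
tool_rot: [-180.0, -0.0, 90.0]
force: [-0.3, 0.9, -2.1]
grip_width: 0.0598
```

```bash
python3 m.py wrist w8.png
```

```text
26.25 [ 0.6343 -0.0729  0.0994] [-1.7997e+02 -1.0000e-02  8.9990e+01] 0.059779183493027216 [-0.3  0.9 -2.1]
[ 283    0  113   58 3712] [339.  28.] [array([0.6473, 0.0891]), np.float64(0.0359)]
```

View pics/w8.png

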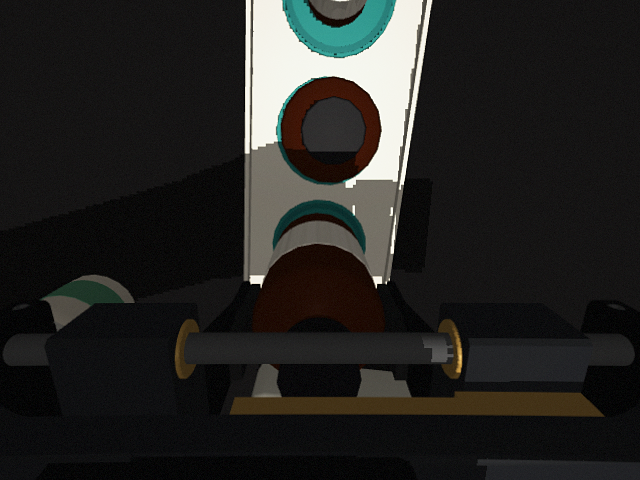

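The 125 ml bottle stands on mat_3 (px 331,130). The 250 ml bottle is over mat_4; I lower it before releasing.

Request:
drive_tool --moves "0 0.0005 0.008 0 -1;0 0.0005 0.013 0 -1;0 0.0005 0.016 0 -1;0 0.0005 0.018 0 -1;0 0.0005 0.019 0 -1;0 0.0005 0.0195 0 -1;0 0.0005 0.02 0 -1;0 0.0005 0.02 0 -1"

```text
time_s: 27.1
tool_pos: [0.6351, -0.0729, 0.0808]
tool_rot: [-180.0, 0.0, 90.0]
force: [-3.8, -0.2, 5.2]
grip_width: 0.0598
```

Request:
drive_tool --moves "0 0 0 0 -1;0 0 0.0003 0 -0.5;0 0 0.0003 0 0.2;0 0 0.0003 0 0.6;0 0 0.0003 0 0.8;0 0 0.0003 0 0.8;0 0 -0.01 0 0.8;0 0 -0.03 0 0.8"

```text
time_s: 27.9
tool_pos: [0.6343, -0.0731, 0.109]
tool_rot: [-179.9, -0.0, 90.0]
force: [-0.4, -0.2, 0.6]
grip_width: 0.0777
```

Request:
drive_tool --moves "0 0 -0.04 0 0.8;0 0 -0.08 0 0.8;0 0 -0.12 0 1;0 0 -0.16 0 1;-0.01 -0.03 -0.17 0 1;-0.04 -0.06 -0.17 0 1;-0.08 -0.09 -0.17 0 1;-0.12 -0.12 -0.17 0 1"

```text
time_s: 28.7
tool_pos: [0.5144, -0.1933, 0.2804]
tool_rot: [179.9, 0.1, 90.1]
force: [0.1, -1.2, 1.1]
grip_width: 0.0872
```

Request:
drive_tool --moves "-0.04 -0.02 0 0 1;-0.08 -0.03 0 0 1;-0.12 -0.04 0 0 1;-0.15 -0.04 0 0 1;-0.15 -0.04 0 0 1;-0.15 -0.04 0 0 1;-0.15 -0.04 0 0 1;-0.15 -0.04 0 0 1"

```text
time_s: 29.5
tool_pos: [0.4758, -0.3411, 0.2803]
tool_rot: [180.0, 0.0, 90.1]
force: [1.5, 0.5, 0.8]
grip_width: 0.0869
```

Run:
```python
from h import *
o,im,d=snap('top','top2.png');print(o['time_s'],o['tool_pos'])
for nm,(x,y),h in [('15',(.6536,.1803),.073),('60',(.6474,.0955),.1),('125',(.641,.011),.12),('250',(.6347,-.0735),.143),('jar',(.4506,-.129),.082)]:
    P=np.array([p for v in range(150,330) for u in range(220,430) if d[v,u]>0 for p in [dep('top',(u,v),d)] if np.hypot(p[0]-x,p[1]-y)<.05 and abs(p[2]-h)<.007])
    print(nm,len(P),P.mean(0).round(4) if len(P) else '', 'want',x,y)
snap('scene','scene2.png')
t=cv2.imread('pics/top2.png')[100:360,130:510]; s=cv2.imread('pics/scene2.png')[150:410,180:500]
cv2.imwrite('pics/fin.png',np.hstack([t,s]))
```

```text
29.5 [ 0.47581504 -0.34114678  0.28027138]
15 76 [0.6533 0.1807 0.0716] want 0.6536 0.1803
60 94 [0.6448 0.0945 0.0988] want 0.6474 0.0955
125 132 [0.6392 0.0107 0.1186] want 0.641 0.011
250 193 [ 0.6337 -0.0732  0.1417] want 0.6347 -0.0735
jar 648 [ 0.4507 -0.1292  0.0809] want 0.4506 -0.129
```

View pics/fin.png

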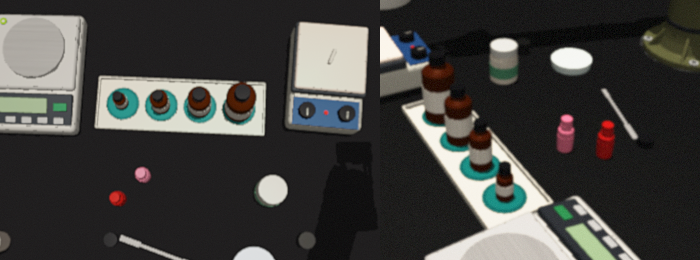

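The picture shows all four bottles upright, one per mat. They run from smallest at the balance to largest at the stirrer, each within 3 mm of its mat centre. The jar and the pink and red look-alikes have not moved, so I hand it in.

```bash
python3 -c "
from cell import *
print(sign_off())"
```

```text
the job is handed in; nothing more can be done
None
```

The job is handed in at 29.5 s of the 104 s allowed. The balance stands at the left end of the tray, so I placed the 15, 60, 125 and 250 ml amber bottles on mats 1, 2, 3 and 4 in that order. I lowered each bottle to its mat's height before opening the fingers.

- **Placing:** In the last top and scene views all four bottles stand upright. Their cap centres measure 0.6, 2.8, 1.8 and 1.0 mm from the mat centres.
- **Left alone:** The jar measures within about 0.3 mm of where it started. The pink and red look-alikes were not touched.
- **Disagreements:** The wrist and top cameras differed by about 1–2 mm in y, within the stated calibration error. The 60 ml bottle's 2.8 mm is the largest offset I measured. I did not correct it because it is well inside its mat.
- **Forces:** The largest I saw reported at the end of a move was about 6.6 N.

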